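# Set the welding transformer to the five-dot range and switch it on

## Task

Set up the welding transformer: push the upright tab on its range switch round, click by click, until the pointer rests at the five-dot mark, and only then press the flat start button fully down and let it come up again. Push the tab from the side with the outside of the fingers, never taking it between them. Leave the mushroom stop button alone, and neither shift nor pick up any of the things lying on the machine and the bench.

Things in the scene. Friction and masses are not known exactly. Their poses are not given: they have to be found in the camera images.
- welder: welding transformer, a heavy painted steel case fixed to the bench, 420 (x) x 250 (y) x 200 mm high, flat top; origin at the centre of its underside, x from its front (robot side) to its rear, y to its left, z up. On top: the range switch on a round scale plate (radius 97 mm), two buttons at the front edge with a lamp between, at the rear a carrying handle 49 mm high
- range_axis (a point): pivot of the range switch, on the scale plate's upper face (2 mm above the welder's top, 25 mm in front of its centre); axes are the welder's; the switch turns about z. Hub 58 mm across, 17 mm high. Click force: a spring pulls the switch into the nearest position; moving off takes about 5 N at the tab, and from half way (0.35 rad) it jumps to the next by itself
- range (a joint): angle of the range switch, rad, growing clockwise seen from above. Six click positions, marked by one to six black dots: one at 0, two at 0.698, three at 1.396, four at 2.094, five at 2.793, six at 3.491; end stops just beyond the first and last. At value q the arm points to 1.745 - q rad, counter-clockwise from the welder's +x
- range_tab (a point): top centre of the upright tab on the switch's black arm, 56 mm from the pivot, 55 mm above the scale plate. Tab: 22 mm long radially (x of this point, outward), 9 mm thick (along the circle), upright, free from 13 mm above the plate to its top. Below it the arm is 18 mm wide, 13 mm high; its pointer nose ends 76 mm from the pivot
- five_dots (a point): the five-dot mark on the scale plate (three dots in an inner row, two in an outer): middle of the inner row, 80 mm from the pivot; axes are the welder's
- start_top (a point): top centre of the start button: a flat black disc 31 mm across in a steel collar 40 mm across, top 14 mm above the welder's top and 7 mm above the collar; at the front edge of the top, left (165 mm in front of the case's centre, 45 mm left). Pressed straight down
- start (a joint): travel of the start button in m: 0 up, 0.006 fully down; a spring (1.5 N at first, 4.5 N fully down) brings it back up
- stop_top (a point): top centre of the stop button: a mushroom head 40 mm across, 32 mm above the welder's top, 90 mm to the right of the start button
- stop (a joint): travel of the stop button in m: 0 up, 0.006 fully down; same spring
- magnet: not part of the job: triangular open welding magnet, 70 mm long, 14 mm thick, 66 mm high, standing on the rear right of the welder's top; origin at the middle of its underside
- bush: not part of the job: short steel tube, 34 mm across, 30 mm high, standing on the front left corner of the welder's top; origin at the middle of its underside
- hammer: not part of the job: hammer with a handle, 280 mm long, lying on the bench; origin at the middle of its underside
- pliers: not part of the job: locking pliers, about 190 mm long, 13 mm thick, lying on the bench; origin at the middle of its underside
- earmuffs: not part of the job: pair of ear defenders, about 175 x 140 mm, 72 mm high, on the bench; origin at the middle of its underside
- grinder: not part of the job: angle grinder, about 280 mm long with a side handle, 75 mm high, on the bench left of the welder; origin at the middle of its underside
- rods: not part of the job: carton of welding rods, 250 x 62 x 28 mm, lying on the bench right of the welder; origin at the middle of its underside
- flange: not part of the job: pipe piece on a round flange, 92 mm across, 50 mm high, on the bench in front of the welder; origin at the middle of its underside

How it is judged:
By the outcome, as a careful person would: the job done as asked, in the order asked, and still so for the second after the job is handed in, with the robot touching nothing.
It also fails if it takes over 64 s, if anything falls off the work surface, if the arm or the gripper's body presses on something with over 40 N, if the wrist force passes 120 N, or if a joint passes its speed limit or range.

## Robot

A 6-joint arm with a two-finger parallel gripper is mounted at the origin on the work surface. World frame = base frame: x ahead of the robot, y to its left, z up, the work surface at z = 0. Lengths are in mm, angles in rad, forces in N, time in s.
With the tool pointing down it reaches from about 300 to 775 mm from the base axis. Payload 14.6 kg.
Tool frame: the origin (TCP) lies on the front face of the gripper's body, between the roots of the fingers; the fingertips stand 97 mm ahead of it and the grasp point (between the pads) lies 78 mm ahead of it; z points along the fingers, y is the line along which they close (so a half turn about z gives the same grasp; the last joint's range is limited). The gripper opens to 94 mm and grips with 3 to 60 N. Pads are 16 mm wide; open, the fingers measure 119 mm over their backs; the gripper's body (75 mm by 177 mm) begins 78 mm behind the grasp point.
Start: joints at [-1.283, 0.3, 1.521, -0, 1.321, -0.067], TCP at [191.064, -515.737, 302.646] pointing down, gripper open.
Joint ranges: [-3.03, 3.03], [-0.79, 2.21], [0.23, 2.52], [-1.04, 4.18], [0, 3.07], [-2.55, 2.55]. Speed limits (rad/s): [2.22, 2.22, 2.57, 3.14, 3.14, 3.14].

## Interface

Orientations are given as [roll, pitch, yaw] about the fixed x, y, z axes, in that order (R = Rz(yaw) Ry(pitch) Rx(roll)).
In Python, from cell import * gives the robot as it stands.
- The arm moves only by the tool carry_out, never from a script. Its arguments are lists of equal length, an entry for each row: "slide": the shift along the world's x, y, z scaled (see below), a list of three; "dr": the turn, a rotation vector about the world's x, y, z scaled (see below), a list of three; "gripper": the opening in per cent of the stroke, from 0 (shut) to 100 (fully open). A call has 1 to 10 rows; each row is the pose to reach, as a shift and turn from the pose commanded when the call began, turning the shorter way round; what a row does not reach only later rows make up. The controller multiplies each number of a shift by 0.25 m and each number of a turn by 360 degrees. A row lasts 1/12 s, in which the tool goes at most 41.7 mm and 7.16 degrees, less where a joint would pass 70% of its speed; a pose out of reach is approached as far as the arm can. A call with a number of a shift or a turn outside -1 to 1 is refused whole. A call with a gripper value outside its range is refused whole. The fingers move at their own pace and stop on an object; "newtons" is the grip in N (left out, the last holds). Time passes only in rows, so rows that repeat a pose let the fingers close. It gives the time, the measured TCP pose, the force, the opening and the grip force at its end, in the units of the state.
- read_state(): the state, without advancing time (a new reading comes with each control period).
- camera(name): name is "side" or "top" or "wrist"; returns the picture (400x640x3 uint8, red, green, blue); there is no depth.
- camera_model(name): a dict with "vfov" (degrees; the focal length in pixels is half the picture's height over the tangent of half this angle, whatever the lens; pixels are square), "cx", "cy" (the principal point, pixels), "R" (3x3) and "t" (3): a world point X has camera coordinates R X + t. Camera axes: x right, y down, z forward; pixel columns grow to the right and rows downward; lengths in mm; the calibration is good to about 2 mm. A picture is of the moment at which its call begins: read the wrist's pose just before it. camera_model takes no time and is no camera call; for the wrist camera it gives the pose at the moment of the call.
- sign_off(): hands the job in; it is judged then, once.
The state is a dict: "clock": time; "joints": joint angles; "qd": joint speeds; "effort": joint torques, N m; "eef_pos": TCP position; "eef_rot": TCP orientation; "wrist_force": force on the tool from outside, world axes, zero at the start; "moment": the same for the moment, N m; "finger_gap": finger opening in mm; "finger_force": force on a finger pad.
Only numpy, scipy, OpenCV 4.12 (cv2) and the standard library are available. Lean on these libraries where they do the work, as an engineer would, in place of code of your own. Each camera call takes 0.05 s, during which the arm holds its last target. There are 200 camera calls.

## Working session

There is one attempt and no reset: what is moved stays moved. The work goes in short steps, Python scripts to look and compute and a tool call to move; the robot and the scene stay as the last step left them, time stands still between calls to the robot, and variables do not carry over. Pictures are saved under pics/ and viewed, at most 10 in all, crops included, and the job is handed in when it is done.

Besides the shell and the picture viewer there is one more tool, called after "Call:" as name(argument=value, ...) on one line, values as JSON. carry_out: Moves the arm, as the interface text tells. Its arguments: {"type":"object","properties":{"slide":{"type":"array","items":{"type":"array","items":{"type":"number","minimum":-1,"maximum":1}}},"dr":{"type":"array","items":{"type":"array","items":{"type":"number","minimum":-1,"maximum":1}}},"gripper":{"type":"array","items":{"type":"number"}},"newtons":{"type":"number"}},"required":["slide","dr","gripper"]}

```bash
mkdir -p pics; ls
python3 - <<'E'
from cell import *
import cv2
print(read_state())
for n in("top","side"):
    im=camera(n);cv2.imwrite(f"pics/{n}0.png",im[:,:,::-1]);print(n,camera_model(n))
E
```

```text
pics
{'clock': 0.0, 'joints': array([-1.28258950e+00,  3.00468143e-01,  1.52161834e+00,  1.20978349e-07,
        1.32069036e+00, -6.65801328e-02]), 'qd': array([-0.00061513, -0.00011157,  0.00023552, -0.00080989, -0.00054921,
       -0.00148561]), 'effort': array([-3.50851406e-04, -5.31807554e+01, -3.52737880e+01,  7.08269281e-02,
        2.43939960e-02, -8.35335845e-05]), 'eef_pos': array([ 191.02638246, -515.5884702 ,  302.0721222 ]), 'eef_rot': array([-3.14041110e+00, -7.89021003e-05,  3.54786879e-01]), 'wrist_force': array([-0.75017682,  0.29120464, -0.22262615]), 'moment': array([ 0.01661598,  0.03014716, -0.00369062]), 'finger_force': 0.0, 'finger_gap': 93.94020690145032}
top {'vfov': 57.61435011425394, 'cx': 319.55711143438197, 'cy': 195.12378912065503, 'R': array([[ 0.02238178, -0.99961211, -0.01657342],
       [-0.9968098 , -0.02104255, -0.07698984],
       [ 0.07661122,  0.01824372, -0.99689412]]), 't': array([ -17.61170852,  550.10159622, 1372.76978589])}
side {'vfov': 45.29424292904291, 'cx': 323.1043316525406, 'cy': 211.3396025385623, 'R': array([[-0.74215289, -0.67022781, -0.00194067],
       [-0.45661594,  0.50773275, -0.73055413],
       [ 0.49062303, -0.54129672, -0.68285203]]), 't': array([ 424.63378804,  371.60704098, 1234.94270729])}
```

View pics/top0.png

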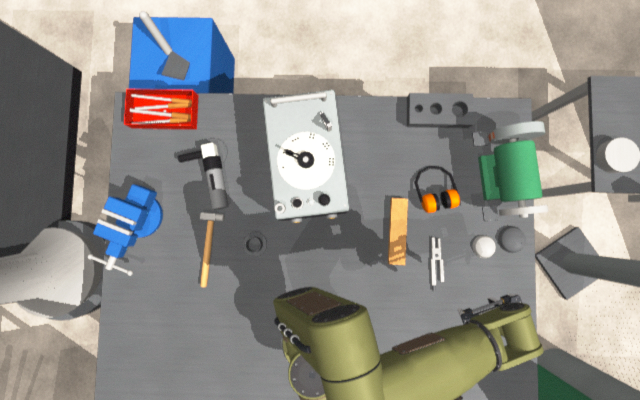

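View pics/side0.png

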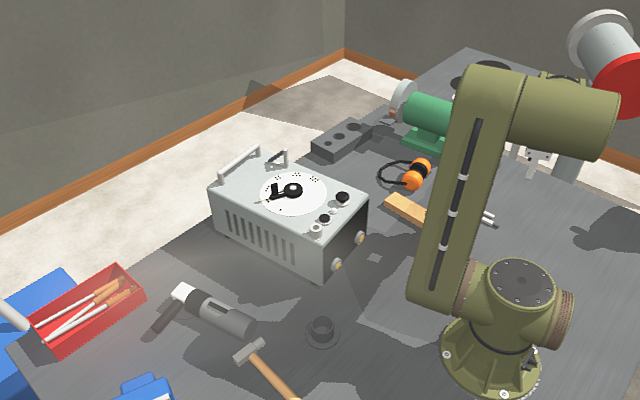

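The top view shows the welder at cols 263–350, rows 92–218, with the scale plate at about (306,160). The arm points left (+y), start is at about (297,202), stop at about (323,199) and the bush at about (280,208). Next I'll measure these.

```bash
cat > h.py <<'E'
from cell import *
import cv2, numpy as np
def ray(m,uv,z):
    f=200/np.tan(np.radians(m["vfov"]/2)); R=np.array(m["R"]);t=np.array(m["t"])
    c=-R.T@t; d=R.T@np.array([(uv[0]-m["cx"])/f,(uv[1]-m["cy"])/f,1.])
    return c+d*(z-c[2])/d[2]
def proj(m,X):
    f=200/np.tan(np.radians(m["vfov"]/2)); p=np.array(m["R"])@X+np.array(m["t"])
    return np.array([m["cx"]+f*p[0]/p[2],m["cy"]+f*p[1]/p[2]])
def W(c,yaw,p): # welder-frame offset from range_axis -> world
    k,s=np.cos(yaw),np.sin(yaw); return np.array([c[0]+k*p[0]-s*p[1],c[1]+s*p[0]+k*p[1],202+p[2]])
E
python3 - <<'E'
from h import *
for n,box in(("top",(255,85,355,225)),("side",(200,140,375,285))):
    im=cv2.imread(f"pics/{n}0.png");m=camera_model(n)
    x0,y0,x1,y1=box
    mask=np.zeros(im.shape[:2],np.uint8);mask[y0:y1,x0:x1]=(im[y0:y1,x0:x1].min(2)>238)*255
    cs,_=cv2.findContours(mask,0,1);c=max(cs,key=cv2.contourArea)
    P=np.array([ray(m,p[0],202)[:2] for p in cv2.convexHull(c)],np.float32)
    print(n,cv2.contourArea(c),cv2.minEnclosingCircle(P),cv2.fitEllipse(cv2.convexHull(c)))
    if n=="top":
        for q in((263.5,96),(333.5,91),(275,218),(349.5,212)):print(q,ray(m,q,200))
        s=5
    else:s=4
    cr=cv2.resize(im[y0:y1,x0:x1],None,fx=4,fy=4,interpolation=2);cv2.imwrite(f"pics/{n}c.png",cr)
E
```

```text
top 2053.0 ((653.1602172851562, 39.92060852050781), 98.44600677490234) ((305.7756042480469, 160.26068115234375), (57.54606246948242, 57.891117095947266), 49.7183952331543)
(263.5, 96) [872.45202213 190.37149904 200.        ]
(333.5, 91) [893.86747076 -48.5148117  200.        ]
(275, 218) [457.09683574 137.712247   200.        ]
(349.5, 212) [ 482.47944595 -109.6547044   200.        ]
side 1589.5 ((655.5105590820312, 37.85048294067383), 97.87444305419922) ((292.9970397949219, 193.32754516601562), (43.571372985839844, 66.86699676513672), 86.86182403564453)
```

View pics/topc.png

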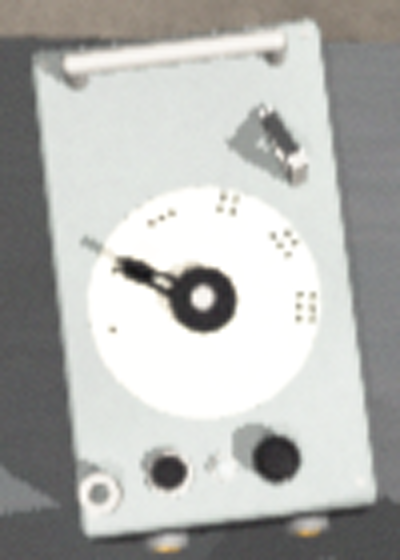

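The crop shows the pointer at the two-dot place: one dot at crop (113,330), three at (160,215), five at (285,243). So q≈0.698, and three clicks clockwise are needed.

Run:
```python
from h import *
m=camera_model("top"); c=np.array([654,39.])
px=lambda u,v:((u+.5)/4-.5+255,(v+.5)/4-.5+85)
for n,q,z,a in(("one",(113,330),202,1.745),("three",(160,215),202,.349),("four",(227,204),202,-.349),("five",(284,243),202,-1.048),("six",(306,306),202,-1.746),("start",(170,471),214,np.arctan2(45,-140)),("stop",(276,457),232,np.arctan2(-45,-140))):
    p=ray(m,px(*q),z)[:2]; d=p-c; th=np.arctan2(d[1],d[0]); print(n,p.round(1),np.hypot(*d).round(1),"yaw",((th-a+np.pi)%(2*np.pi)-np.pi).round(3))
p=ray(m,px(135,268),257)[:2];d=p-c;print("tab",p,np.hypot(*d),np.arctan2(d[1],d[0]))
```

```text
one [628.2 116.4] 81.6 yaw 0.148
three [726.9  79.6] 83.4 yaw 0.159
four [737.4  23.2] 84.8 yaw 0.162
five [704.9 -25.6] 82.3 yaw 0.144
six [651.7 -45.2] 84.2 yaw 0.148
start [510.   64.3] 146.2 yaw 0.137
stop [522.2 -23. ] 145.6 yaw 0.129
tab [670.37974881  93.45130683] 56.8615950025501 1.2785923482847135
```

Call:
carry_out(slide=[[0.72, 1.0, 0.4], [0.72, 1.0, 0.4], [0.72, 1.0, 0.4], [0.72, 1.0, 0.4], [0.72, 1.0, 0.4], [0.72, 1.0, 0.4], [0.72, 1.0, 0.4], [0.72, 1.0, 0.4], [0.72, 1.0, 0.4], [0.72, 1.0, 0.4]], dr=[[0, 0, 0.134], [0, 0, 0.134], [0, 0, 0.134], [0, 0, 0.134], [0, 0, 0.134], [0, 0, 0.134], [0, 0, 0.134], [0, 0, 0.134], [0, 0, 0.134], [0, 0, 0.134]], gripper=[0, 0, 0, 0, 0, 0, 0, 0, 0, 0], newtons=30)

```text
clock: 0.93
eef_pos: [371.7, -264.8, 402.8]
eef_rot: [3.141, 0.0, 1.199]
wrist_force: [0.2, 0.1, 0.2]
finger_gap: 31.1
finger_force: 0.0
```

Call:
carry_out(slide=[[0.72, 1.0, 0], [0.72, 1.0, 0], [0.72, 1.0, 0], [0.72, 1.0, 0], [0.72, 1.0, 0], [0.72, 1.0, 0], [0.72, 1.0, 0], [0.72, 1.0, 0]], dr=[[0, 0, 0], [0, 0, 0], [0, 0, 0], [0, 0, 0], [0, 0, 0], [0, 0, 0], [0, 0, 0], [0, 0, 0]], gripper=[0, 0, 0, 0, 0, 0, 0, 0])

```text
clock: 1.6
eef_pos: [552.8, -13.4, 401.1]
eef_rot: [-3.14, 0.0, 1.198]
wrist_force: [-0.0, 0.4, -0.4]
finger_gap: 0.5
finger_force: 0.0
```

Call:
carry_out(slide=[[0.35, 0.48, 0], [0.35, 0.48, 0], [0.35, 0.48, 0], [0.35, 0.48, 0], [0.35, 0.48, 0], [0.35, 0.48, 0]], dr=[[0, 0, 0], [0, 0, 0], [0, 0, 0], [0, 0, 0], [0, 0, 0], [0, 0, 0]], gripper=[0, 0, 0, 0, 0, 0])

```text
clock: 2.1
eef_pos: [639.2, 103.7, 400.8]
eef_rot: [-3.139, 0.001, 1.197]
wrist_force: [-0.1, 0.7, -0.3]
finger_gap: 0.8
finger_force: 0.0
```

Run:
```python
from h import *
s=read_state();print(s["eef_pos"],s["eef_rot"],s["joints"],s["finger_gap"])
m=camera_model("wrist");im=camera("wrist")[:,:,::-1].copy();cv2.imwrite("pics/w1.png",im)
c=np.array([654,39.]);y=.145
for n,p in(("axis",(0,0,17)),("tab",(28,48.5,55)),("five",(40,-69.3,0)),("start",(-140,45,12))):print(n,proj(m,W(c,y,p)))
print(m)
```

```text
[639.15472655 103.71242464 400.80166813] [-3.13941479e+00  1.40465614e-03  1.19676437e+00] [ 1.04374494e-01  4.85907185e-01  1.04286465e+00 -2.44581840e-04
  1.61540083e+00  4.78397392e-01] 0.8193261436042255
axis [358.37574767 254.95524762]
tab [367.24391076 213.77266083]
five [419.54898714 281.80724   ]
start [216.21430757 279.37009621]
{'vfov': 67.9256906619616, 'cx': 318.3347868366693, 'cy': 196.70509006960785, 'R': array([[ 0.93076066, -0.36561388, -0.0033298 ],
       [-0.35048442, -0.89476479,  0.27668873],
       [-0.10414063, -0.25636394, -0.96095383]]), 't': array([-554.53549392,  260.53555439,  579.20027518])}
```

View pics/w1.png

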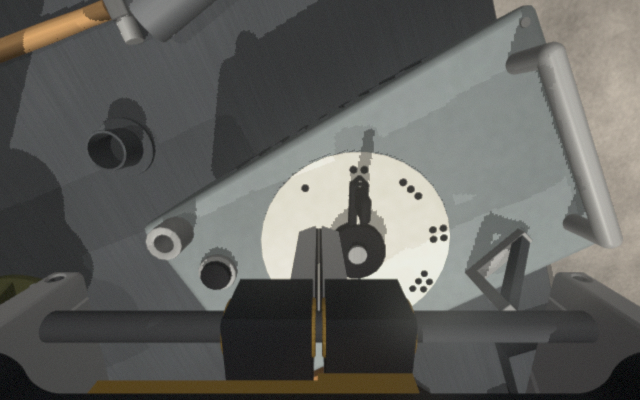

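The wrist view shows the nose on the two dots (360,170) and the fingers, at (318,250), clear to the left of the tab. The calibration agrees to a few px, so I'll work out the descent and the push arc.

```bash
cat > arc.py <<'E'
from h import *
c=np.array([654,39.]);y=.145
def C(w,g=17):
    a=np.radians(w)+y;return c+56*np.array([np.cos(a),np.sin(a)])+g*np.array([-np.sin(a),np.cos(a)])
E
python3 - <<'E'
from arc import *
s=np.array([640.2,104.7])  # approx commanded start
s=np.array([191.064+250*(.72+.72+.35),-515.737+250*(2.48)]);print("cmd",s)
def show(w0s,base,byaw):
    for w in w0s:
        print(w,((C(w)-base)/250).round(3),round((np.radians(w)+y-byaw)/(2*np.pi),3))
show(range(60,-61,-5),s,1.197)
E
```

```text
cmd [638.564 104.263]
60 [ 0.081 -0.028] -0.001
55 [ 0.102 -0.03 ] -0.015
50 [ 0.122 -0.035] -0.029
45 [ 0.141 -0.041] -0.042
40 [ 0.16  -0.049] -0.056
35 [ 0.178 -0.058] -0.07
30 [ 0.195 -0.069] -0.084
25 [ 0.212 -0.081] -0.098
20 [ 0.227 -0.095] -0.112
15 [ 0.241 -0.11 ] -0.126
10 [ 0.253 -0.126] -0.14
5 [ 0.264 -0.143] -0.154
0 [ 0.274 -0.161] -0.167
-5 [ 0.281 -0.18 ] -0.181
-10 [ 0.288 -0.2  ] -0.195
-15 [ 0.292 -0.22 ] -0.209
-20 [ 0.295 -0.24 ] -0.223
-25 [ 0.296 -0.26 ] -0.237
-30 [ 0.295 -0.281] -0.251
-35 [ 0.292 -0.301] -0.265
-40 [ 0.288 -0.321] -0.279
-45 [ 0.282 -0.34 ] -0.292
-50 [ 0.274 -0.359] -0.306
-55 [ 0.265 -0.377] -0.32
-60 [ 0.254 -0.395] -0.334
```

Call:
carry_out(slide=[[0, 0, -0.165], [0, 0, -0.3272], [0, 0, -0.3272], [0, 0, -0.3272]], dr=[[0, 0, 0], [0, 0, 0], [0, 0, 0], [0, 0, 0]], gripper=[0, 0, 0, 0])

```text
clock: 2.48
eef_pos: [638.1, 102.7, 320.6]
eef_rot: [-3.139, 0.001, 1.195]
wrist_force: [1.0, 0.2, 0.4]
finger_gap: 0.4
finger_force: 0.0
```

Call:
carry_out(slide=[[0.04, -0.014, 0], [0.081, -0.028, 0], [0.102, -0.03, 0], [0.122, -0.035, 0], [0.141, -0.041, 0], [0.16, -0.049, 0], [0.178, -0.058, 0], [0.195, -0.069, 0], [0.195, -0.069, 0]], dr=[[0, 0, 0], [0, 0, 0], [0, 0, -0.015], [0, 0, -0.029], [0, 0, -0.042], [0, 0, -0.056], [0, 0, -0.07], [0, 0, -0.084], [0, 0, -0.084]], gripper=[0, 0, 0, 0, 0, 0, 0, 0, 0])

```text
clock: 3.23
eef_pos: [688.0, 85.8, 324.5]
eef_rot: [3.139, -0.004, 0.664]
wrist_force: [-0.2, -0.4, 1.1]
finger_gap: 0.4
finger_force: 0.0
```

Run:
```python
from h import *
im=camera("top")[85:225,255:355,::-1];w=camera("wrist")[100:400,150:550,::-1]
a=cv2.resize(im,None,fx=3,fy=3,interpolation=2);o=np.zeros((420,700,3),np.uint8);o[:,:300]=a;o[:300,300:]=w
cv2.imwrite("pics/p2.png",o);print(read_state()["wrist_force"])
```

```text
[-0.74980585  0.11507497 -0.64292836]
```

View pics/p2.png

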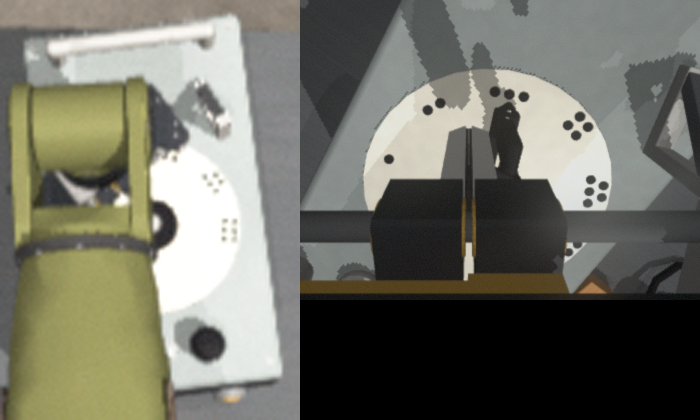

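The nose is now on the three dots (508,100), with the fingers beside the tab. Second click next.

Call:
carry_out(slide=[[0.017, -0.012, 0], [0.032, -0.026, 0], [0.046, -0.041, 0], [0.058, -0.057, 0], [0.069, -0.074, 0], [0.079, -0.092, 0], [0.086, -0.111, 0], [0.093, -0.131, 0], [0.093, -0.131, 0]], dr=[[0, 0, -0.014], [0, 0, -0.028], [0, 0, -0.042], [0, 0, -0.056], [0, 0, -0.07], [0, 0, -0.083], [0, 0, -0.097], [0, 0, -0.111], [0, 0, -0.111]], gripper=[0, 0, 0, 0, 0, 0, 0, 0, 0])

```text
clock: 4.08
eef_pos: [710.6, 53.4, 322.3]
eef_rot: [3.142, -0.001, -0.031]
wrist_force: [-1.7, -0.1, 0.3]
finger_gap: 0.5
finger_force: 0.0
```

Run:
```python
from h import *
w=camera("wrist")[:,:,::-1];cv2.imwrite("pics/p3.png",w[60:320,120:570]);s=read_state();print(s["wrist_force"],s["eef_pos"],s["joints"])
```

```text
[0.17334912 0.74046168 0.77699304] [710.51566929  53.87978955 322.06416558] [2.42936288e-02 6.76527849e-01 9.29127663e-01 2.64525390e-05
 1.53463972e+00 1.62061360e+00]
```

View pics/p3.png

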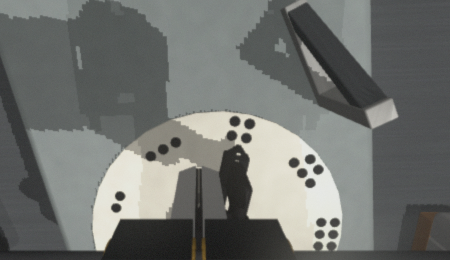

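The nose is on the four dots (238,130–150). Third and last click.

Call:
carry_out(slide=[[0.004, -0.02, 0], [0.007, -0.04, 0], [0.008, -0.06, 0], [0.007, -0.081, 0], [0.0055, -0.091, 0], [0.004, -0.101, 0], [0.002, -0.111, 0], [0, -0.121, 0], [-0.006, -0.14, 0], [-0.006, -0.14, 0]], dr=[[0, 0, -0.014], [0, 0, -0.028], [0, 0, -0.042], [0, 0, -0.056], [0, 0, -0.063], [0, 0, -0.07], [0, 0, -0.077], [0, 0, -0.084], [0, 0, -0.097], [0, 0, -0.097]], gripper=[0, 0, 0, 0, 0, 0, 0, 0, 0, 0])

```text
clock: 4.97
eef_pos: [708.8, 19.0, 321.8]
eef_rot: [-3.141, -0.001, -0.637]
wrist_force: [-0.0, -0.2, -0.3]
finger_gap: 0.5
finger_force: 0.0
```

Run:
```python
from h import *
w=camera("wrist")[:,:,::-1];cv2.imwrite("pics/p4.png",w[60:320,120:570]);s=read_state();print(s["wrist_force"],s["eef_pos"],s["joints"])
```

```text
[-0.15098249 -0.73653962 -0.20165062] [708.89862681  19.30293684 321.65288755] [-2.44119459e-02  6.67628554e-01  9.44224091e-01  6.12575837e-06
  1.52893827e+00  2.17986548e+00]
```

View pics/p4.png

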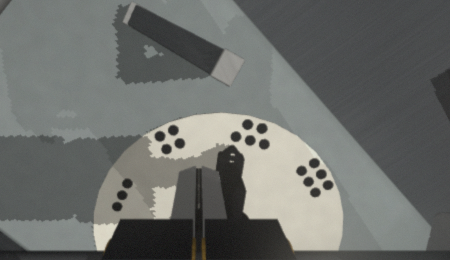

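The nose is at (230,150), between four (168,140) and five (250,137). It's near half way, so I'll nudge a bit further.

Call:
carry_out(slide=[[-0.002, -0.006, 0], [-0.005, -0.012, 0], [-0.005, -0.012, 0], [-0.005, -0.012, 0], [-0.005, -0.012, 0]], dr=[[0, 0, -0.004], [0, 0, -0.008], [0, 0, -0.008], [0, 0, -0.008], [0, 0, -0.008]], gripper=[0, 0, 0, 0, 0])

```text
clock: 5.43
eef_pos: [707.8, 16.4, 320.9]
eef_rot: [-3.142, 0.0, -0.687]
wrist_force: [-0.1, 0.7, -0.3]
finger_gap: 0.7
finger_force: 0.0
```

Run:
```python
from h import *
w=camera("wrist")[:,:,::-1];cv2.imwrite("pics/p5.png",w[60:320,120:570]);s=read_state();print(s["wrist_force"],s["eef_pos"])
```

```text
[-0.47845714  0.20965753  0.24597853] [707.83475911  16.32228744 320.83274004]
```

View pics/p5.png

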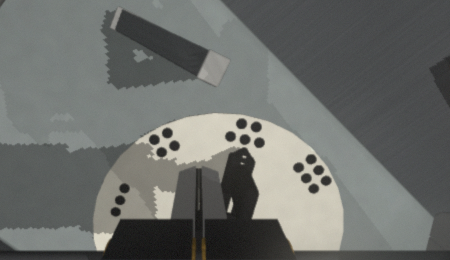

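The nose now sits at (242,152) under the five-dot inner row (centre about 245,138) and the tab has left the finger, so it has clicked in. I'll back off, lift and go above the start button.

Call:
carry_out(slide=[[0.026, 0.031, 0], [0.026, 0.031, 0.1], [0.026, 0.031, 0.25], [0.026, 0.031, 0.32], [-0.13, 0.06, 0.32], [-0.29, 0.1, 0.32], [-0.45, 0.13, 0.32], [-0.61, 0.16, 0.32], [-0.793, 0.191, 0.32], [-0.793, 0.191, 0.32]], dr=[[0, 0, 0], [0, 0, 0], [0, 0, 0], [0, 0, 0], [0, 0, 0.02], [0, 0, 0.04], [0, 0, 0.06], [0, 0, 0.08], [0, 0, 0.1], [0, 0, 0.1]], gripper=[0, 0, 0, 0, 0, 0, 0, 0, 0, 0])

```text
clock: 6.32
eef_pos: [505.3, 64.9, 401.4]
eef_rot: [-3.141, -0.0, -0.05]
wrist_force: [1.4, 0.2, 2.0]
finger_gap: 0.2
finger_force: 0.0
```

Call:
carry_out(slide=[[0, 0, 0], [0, 0, 0]], dr=[[0, 0, 0], [0, 0, 0]], gripper=[0, 0])

```text
clock: 6.48
eef_pos: [509.7, 64.1, 401.6]
eef_rot: [-3.141, -0.002, -0.061]
wrist_force: [0.0, 0.1, 0.8]
finger_gap: 0.3
finger_force: 0.0
```

Run:
```python
from h import *
s=read_state();print(s["eef_pos"],s["eef_rot"])
m=camera_model("wrist");w=camera("wrist")[:,:,::-1].copy();c=np.array([654,39.])
for n,p in(("start",(-140,45,12)),("stop",(-140,-45,30)),("five",(40,-69.3,0)),("tab5",(28,-48.5,55)),("hub",(0,0,17)),("nose5",(38,-65.8,8))):print(n,proj(m,W(c,.145,p)))
print("tip",proj(m,s["eef_pos"]-[0,0,97]), "tip at button h",proj(m,np.array([*s["eef_pos"][:2],214])))
cv2.imwrite("pics/p6.png",w)
```

```text
[509.68214098  64.08633112 401.6376147 ] [-3.14143379e+00 -1.66395482e-03 -6.06291549e-02]
start [319.6645172  199.54134214]
stop [420.79805935 185.190101  ]
five [413.60553833 -43.41621727]
tab5 [409.88063693 -57.07398135]
hub [339.31348338  25.1491033 ]
nose5 [412.5917202 -44.5191352]
tip [318.93159371 237.94699759] tip at button h [318.78932185 198.86681004]
```

View pics/p6.png

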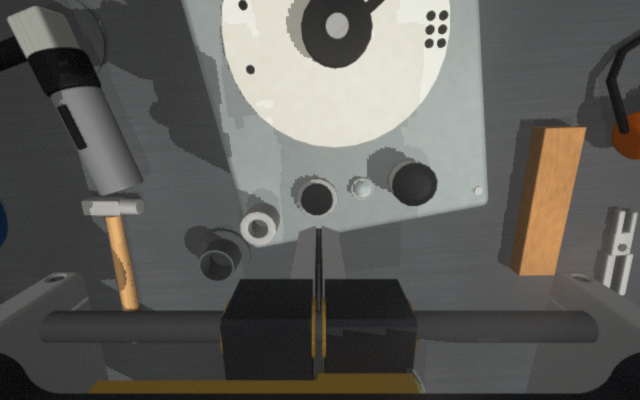

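The start button is at (318,197), against a predicted touch point of (319,199), so the tool is lined up. Before pressing I'll check the pointer from the fixed cameras.

Run:
```python
from h import *
a=cv2.resize(camera("top")[85:225,255:355,::-1],None,fx=3,fy=3,interpolation=2);b=cv2.resize(camera("side")[150:255,210:345,::-1],None,fx=3,fy=3,interpolation=2)
o=np.zeros((420,705,3),np.uint8);o[:,:300]=a;o[:315,300:]=b;cv2.imwrite("pics/p7.png",o)
m=camera_model("side");c=np.array([654,39.])
for q in(-20,-60,-100):
    k=np.radians(q);print(q,[((proj(m,W(c,.145,(r*np.cos(k),r*np.sin(k),z)))-[210,150])*3+[300,0]).round() for r,z in((56,55),(76,8))])
```

```text
-20 [array([515.,  54.]), array([507.,  81.])]
-60 [array([553.,  47.]), array([558.,  72.])]
-100 [array([589.,  57.]), array([604.,  85.])]
```

View pics/p7.png

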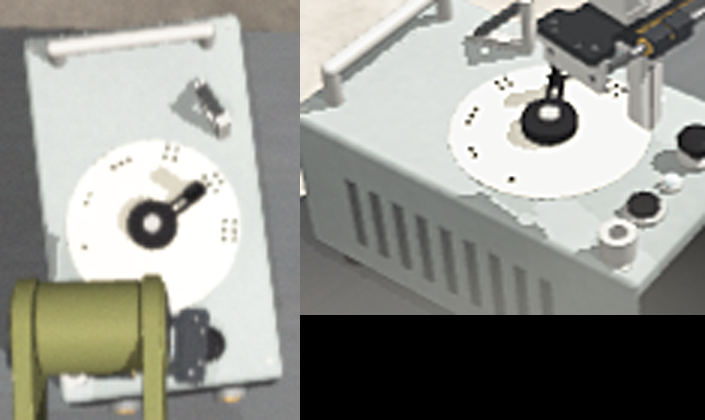

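The top view shows the arm pointing at the five-dot mark (213,182), with the magnet and bush untouched. Now I'll go down to just above the start button, then press in steps.

Call:
carry_out(slide=[[0, 0, -0.16], [0, 0, -0.3], [0, 0, -0.34], [0, 0, -0.352], [0, 0, -0.36], [0, 0, -0.368], [0, 0, -0.376], [0, 0, -0.376]], dr=[[0, 0, 0], [0, 0, 0], [0, 0, 0], [0, 0, 0], [0, 0, 0], [0, 0, 0], [0, 0, 0], [0, 0, 0]], gripper=[0, 0, 0, 0, 0, 0, 0, 0])

```text
clock: 7.3
eef_pos: [510.1, 64.0, 308.0]
eef_rot: [-3.141, -0.003, -0.06]
wrist_force: [2.7, -0.9, 3.2]
finger_gap: 0.4
finger_force: 1.5
```

Call:
carry_out(slide=[[0, 0, -0.004], [0, 0, -0.008], [0, 0, -0.012], [0, 0, -0.012], [0, 0, -0.012]], dr=[[0, 0, 0], [0, 0, 0], [0, 0, 0], [0, 0, 0], [0, 0, 0]], gripper=[0, 0, 0, 0, 0])

```text
clock: 7.72
eef_pos: [510.0, 64.0, 305.3]
eef_rot: [-3.141, -0.003, -0.06]
wrist_force: [0.1, -1.0, 13.0]
finger_gap: 0.1
finger_force: 6.1
```

13 N is well above the 4.5 N spring, so the button is bottomed. I'll press slightly further to be sure, then release and lift clear.

Call:
carry_out(slide=[[0, 0, -0.002], [0, 0, -0.002], [0, 0, 0.02], [0, 0, 0.06], [0, 0, 0.2], [0, 0, 0.4], [0, 0, 0.4], [0, 0, 0.4]], dr=[[0, 0, 0], [0, 0, 0], [0, 0, 0], [0, 0, 0], [0, 0, 0], [0, 0, 0], [0, 0, 0], [0, 0, 0]], gripper=[0, 0, 0, 0, 0, 0, 0, 0])

```text
clock: 8.38
eef_pos: [509.7, 64.1, 407.0]
eef_rot: [-3.141, -0.005, -0.06]
wrist_force: [-0.3, -1.0, -1.1]
finger_gap: 0.4
finger_force: 0.0
```

Run:
```python
from h import *
a=cv2.imread("pics/p7.png")[:,:300];b=cv2.resize(camera("top")[85:225,255:355,::-1],None,fx=3,fy=3,interpolation=2)
print("dial diff px",(cv2.absdiff(a,b)[120:260,60:245].max(2)>60).sum(), read_state()["eef_pos"],read_state()["wrist_force"])
print(sign_off())
```

```text
dial diff px 0 [509.47249799  64.05880137 404.56656011] [ 0.25355365 -0.30359165 -0.57710622]
the job is handed in; nothing more can be done
None
```

The range switch is at the five-dot mark, and the start button was then pressed to its stop (13 N against its 4.5 N spring) and released. I didn't check by camera that it came back up. I kept clear of the stop button and the loose items, and the job was handed in at about 8.5 s.

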